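# Put the shoe-care kit back on the balcony turntable

## Task

Put the shoe-care kit back on the turntable in this order: first stand the aluminium cup upright in the grey pot, then stand the brush, bristles down, in the cup, then lay the large polish tin flat and centred on the cork coaster, and last the small tin flat and centred on top of the large one. Set each thing down and let go of it before the next; do not drop anything or knock it over. Leave the pot where it stands, and do not disturb the toolbox, the shoe tree or the succulent.

Things in the scene. Friction and masses are not known exactly. Their poses are not given: they have to be found in the camera images.
- turntable: White round plastic turntable, locked (it does not turn or slide), 320 mm across, its flat top 25 mm above the slab. Carries the pot and the coaster. Origin: centre of its underside, on the slab; z up.
- pot: Grey ceramic pot, open at the top, empty, loose (about 0.8 kg), standing on the turntable about 156 mm from the coaster (centre to centre). Outside 100 mm wide at the foot, 120 mm at the rim, 65 mm high; inside 88 mm wide at the floor, 108 mm at the mouth; walls 6 mm, floor 8 mm thick. Origin: centre of its underside (25 mm above the slab); z up.
- coaster: Round flat cork coaster fixed on the turntable, 100 mm across, 6 mm thick. Origin: centre of its underside (25 mm above the slab), so its top is 6 mm above the origin; z up.
- cup: Plain aluminium cup without a handle, open at the top, empty, standing upright on the slab; 105 mm high, outside 64 mm wide at the foot and 68 mm at the rim, walls 3 mm, floor 3 mm thick, about 0.09 kg. Can be gripped across its outside just under the rim. Standing in the pot, its rim is 48 mm above the pot's rim. Origin: centre of its underside; z up.
- brush: Round stiff shoe brush standing upright on its bristles on the slab, 165 mm high: black bristle block 36 mm wide and 45 mm high at the foot, with a steel band and collar above up to 60 mm (band 38 mm wide), then a straight upright round wooden handle 20 mm wide from 60 to 165 mm. About 0.09 kg. Standing in the cup, its handle rises 63 mm above the cup's rim. Origin: centre of the flat bristle end; z points up the handle.
- tin_large: Large round closed steel polish tin lying flat on the slab, 68 mm across, 30 mm high, flat top, about 0.12 kg. Origin: centre of its underside; z up.
- tin_small: Small round closed steel polish tin lying flat on the slab, 46 mm across, 26 mm high, flat top, about 0.05 kg. Origin: centre of its underside; z up.
- toolbox: Bystander: grey steel toolbox with latch and top handle, 284 x 134 mm, 140 mm high with the handle, 2.5 kg. Origin: centre of its underside; x along its length, z up.
- shoe_tree: Bystander: blue plastic shoe tree lying on the slab, about 277 mm long along its x, 72 mm wide, 44 mm high. Origin: on the underside, near mid-length; z up.
- succulent: Bystander: small succulent in a terracotta pot 90 mm wide, about 110 mm high with leaves. Origin: centre of its underside; z up.

How it is judged:
By the outcome, as a careful person would: the job done as asked, in the order asked, and still so for the second after the job is handed in, with the robot touching nothing.
It also fails if it takes over 120 s, if anything falls off the work surface, if the arm or the gripper's body presses on something with over 40 N, if the wrist force passes 120 N, or if a joint passes its speed limit or range.

## Robot

A 6-joint arm with a two-finger parallel gripper is mounted at the origin on the work surface. World frame = base frame: x ahead of the robot, y to its left, z up, the work surface at z = 0. Lengths are in m, angles in rad, forces in N, time in s.
With the tool pointing down it reaches from about 0.375 to 0.9 m from the base axis. Payload 3.1 kg.
Tool frame: the origin (TCP) lies on the centre line of the jaws, within the pads' length; the fingertips stand 8 mm ahead of it and the grasp point (between the pads) lies 11 mm behind it; z points along the fingers, y is the line along which they close (so a half turn about z gives the same grasp; the last joint's range is limited). The gripper opens to 87 mm and grips with 3 to 60 N. Pads are 19 mm wide; open, the fingers measure 117 mm over their backs; the gripper's body (75 mm by 190 mm) begins 51 mm behind the grasp point.
Start: joints at [0.934, 0.527, 1.433, -0, 1.181, -0.178], TCP at [0.276, 0.561, 0.231] pointing down, gripper open.
Joint ranges: [-3.08, 3.08], [-0.75, 2.2], [0.22, 2.44], [-1.43, 4.57], [0, 2.65], [-2.85, 2.85]. Speed limits (rad/s): [2.79, 2.79, 3.14, 3.14, 3.14, 3.14].

## Interface

Orientations are given as a unit quaternion [x, y, z, w].
In Python, from rig import robot gives the robot as it stands. The module is installed in compiled form; this text tells all that it offers.
- The arm moves only by the tool send_rows, never from a script. Its argument "increments" is one flat list of numbers, 7 for each row, row after row: the turn, a rotation vector about the world's x, y, z in rad, then the shift along the world's x, y, z in cm, then the opening, from 0 (shut) to 1 (fully open). A call has 1 to 20 rows; each row shifts and turns the commanded pose from where the row before left it; what a row does not reach is not made up. A row lasts 1/12 s, in which the tool goes at most 41.7 mm and 7.16 degrees, less where a joint would pass 70% of its speed; a pose out of reach is approached as far as the arm can. A call is refused whole if a number of a shift passes 4.17 or a number of a turn 0.125, either way. A call with a gripper value outside its range is refused whole. The fingers move at their own pace and stop on an object; "newtons" is the grip in N (left out, the last holds). Time passes only in rows, so rows that do not move let the fingers close. It gives the time, the measured TCP pose, the force, the opening and the grip force at its end, in the units of the state.
- robot.get_obs(): the state, without advancing time (a new reading comes with each control period).
- robot.camera(name): name is "scene" or "top" or "wrist"; returns a dict with "image" (480x640x3 uint8, red, green, blue), "range_z" (480x640 float32, m along the optical axis (not along the pixel's ray), 0 where there is no reading), "fx", "fy", "cx", "cy" (pixels), "R" (3x3) and "t" (3): a world point X has camera coordinates R X + t. Camera axes: x right, y down, z forward; pixel columns grow to the right and rows downward; lengths in m; the calibration is good to about 2 mm. A picture is of the moment at which its call begins.
- robot.hand_in(): hands the job in; it is judged then, once.
The state is a dict: "time": time; "q": joint angles; "joint_velocities": joint speeds; "joint_torque": joint torques, N m; "position": TCP position; "tool_rot": TCP orientation; "ft_force": force on the tool from outside, world axes, zero at the start; "moment": the same for the moment, N m; "grip_width": finger opening in m; "grip_force": force on a finger pad.
Only numpy, scipy, OpenCV 4.12 (cv2) and the standard library are available. Lean on these libraries where they do the work, as an engineer would, in place of code of your own. Each camera call takes 0.05 s, during which the arm holds its last target. There are 200 camera calls.

## Working session

There is one attempt and no reset: what is moved stays moved. The work goes in short steps, Python scripts to look and compute and a tool call to move; the robot and the scene stay as the last step left them, time stands still between calls to the robot, and variables do not carry over. Pictures are saved under pics/ and viewed, at most 14 in all, crops included, and the job is handed in when it is done.

Besides the shell and the picture viewer there is one more tool, called after ">>>" by a JSON object that holds its "fn" and its "kwargs", one argument or row to a line. send_rows: Moves the arm, as the interface text tells. Its arguments: {"type":"object","properties":{"increments":{"type":"array"},"newtons":{"type":"number"}},"required":["increments"]}

```bash
mkdir -p pics; cat > h.py <<'E'
import numpy as np, cv2
from rig import robot
def snap(n,f):
    c=robot.camera(n); cv2.imwrite('pics/'+f,c['image'][:,:,::-1]); np.savez('pics/'+f+'.npz',**c); return c
def ray(c,u,v,z):
    R=np.array(c['R']);o=-R.T@c['t'];d=R.T@np.array([(u-c['cx'])/c['fx'],(v-c['cy'])/c['fy'],1.])
    return o+d*(z-o[2])/d[2]
def cloud(c):
    Z=c['range_z'].astype(float);v,u=np.mgrid[:480,:640]
    P=np.stack([(u-c['cx'])/c['fx']*Z,(v-c['cy'])/c['fy']*Z,Z],-1)
    P=(P-np.array(c['t']))@np.array(c['R']); P[Z==0]=np.nan; return P
E
python3 - <<'E'
from h import *
for n in ('top','scene'):
    c=snap(n,n+'0.png'); print(n,c['fx'],-np.array(c['R']).T@c['t'])
o=robot.get_obs();print(o)
E
```

```text
top 584.3618150572547 [0.50707923 0.04128154 1.73598831]
scene 493.4988173460257 [ 1.21186456 -0.28759607  1.06474532]
{'time': 0.1, 'q': array([ 9.34488794e-01,  5.28373879e-01,  1.43381382e+00, -4.03770564e-06,
        1.18136820e+00, -1.78518468e-01]), 'joint_velocities': array([ 5.42704691e-05, -2.45251987e-03, -3.73839714e-03,  9.63736907e-04,
        1.06299730e-03, -6.26072206e-04]), 'joint_torque': array([-3.97137410e-04, -4.40988421e+01, -1.77149177e+01,  6.34846673e-02,
        5.34704095e-02, -3.90794980e-05]), 'position': array([0.27581719, 0.56011574, 0.22965643]), 'tool_rot': array([ 2.26900170e-01,  9.73917527e-01, -9.02014420e-04, -3.87239028e-04]), 'ft_force': array([ 0.26405471, -0.78368688, -0.28712921]), 'moment': array([-0.02236436, -0.04201252, -0.00990089]), 'grip_force': 0.0, 'grip_width': 0.08729996000159919}
```

View pics/top0.png

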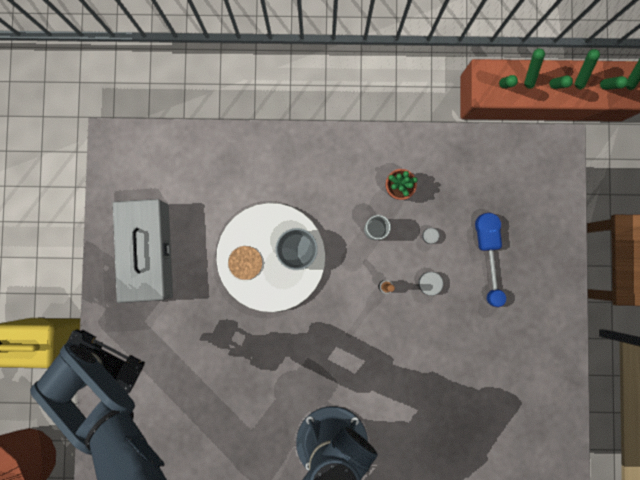

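View pics/scene0.png

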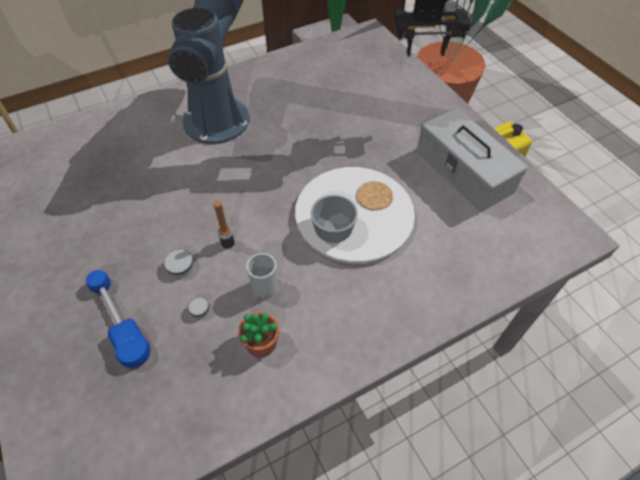

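The top view shows the coaster (246,263), pot (296,248), cup (377,228), brush (387,286), small tin (431,236) and large tin (431,283). The succulent is at (401,184). Next I measure their positions from depth height bands.

```bash
cat >> h.py <<'E'
from scipy.optimize import least_squares
def circ(xy):
    f=lambda p:np.hypot(xy[:,0]-p[0],xy[:,1]-p[1])-p[2]
    return least_squares(f,[*xy.mean(0),.03],loss='soft_l1',f_scale=.002).x
def rim(xy): # circle through the hull
    return cv2.minEnclosingCircle(xy.astype(np.float32))
E
python3 - <<'E'
from h import *
np.set_printoptions(precision=4,suppress=True)
for n in ('top','scene'):
    c=dict(np.load(f'pics/{n}0.png.npz')); P=cloud(c)
    C=dict(cup=(377,228,.105,40),brush=(387,286,.165,40),small=(431,236,.026,30),large=(431,283,.03,30),pot=(296,248,.09,40))
    print(n)
    ct=dict(np.load('pics/top0.png.npz'))
    slab=P[(np.abs(P[...,2])<.02)];print('slab z',np.median(slab[:,2]))
    for k,(u,v,z,r) in C.items():
        g=ray(ct,u,v,z)
        near=np.hypot(P[...,0]-g[0],P[...,1]-g[1])<{'cup':.05,'brush':.035,'small':.04,'large':.05,'pot':.075}[k]
        m=near&(P[...,2]>z-.006)&(P[...,2]<z+.01)
        q=P[m]
        print(k,g[:2],len(q),q.mean(0) if len(q) else '', (q[:,:2].min(0)+q[:,:2].max(0))/2 if len(q) else '',rim(q[:,:2]) if len(q)>3 else '', 'zmed',np.median(q[:,2]) if len(q) else '')
        if k in('brush','cup'):
            for a,b in ((.01,.04),(.065,.1),(.1,.15)):
                q=P[near&(P[...,2]>a)&(P[...,2]<b)]
                if len(q)>5: print('   ',a,b,len(q),circ(q[:,:2]))
    hsv=cv2.cvtColor(c['image'],cv2.COLOR_RGB2HSV)
    m=cv2.inRange(hsv,(5,80,80),(25,255,255)); m[np.abs(P[...,2]-.031)>.012]=0
    q=P[m>0];print('coaster',len(q),q.mean(0),rim(q[:,:2]))
E
```

```text
top
slab z -0.0007080757690238503
cup [ 0.6208 -0.1176] 82 [ 0.6248 -0.1213  0.1042] [ 0.6249 -0.1189] ((0.6244155168533325, -0.11930472403764725), 0.0339268334209919) zmed 0.10365726309293674
    0.01 0.04 59 [ 0.6236 -0.1182  0.0304]
    0.065 0.1 75 [ 0.6234 -0.1185  0.0316]
    0.1 0.15 79 [ 0.6241 -0.1192  0.0322]
brush [ 0.4614 -0.1397] 37 [ 0.4559 -0.1492  0.1648] [ 0.4563 -0.1493] ((0.4560573399066925, -0.14922195672988892), 0.009639025665819645) zmed 0.16389573021312112
    0.01 0.04 12 [ 0.4642 -0.1238  0.0128]
    0.065 0.1 10 [ 0.4543 -0.1573  0.017 ]
    0.1 0.15 17 [ 0.4566 -0.1495  0.0098]
small [ 0.605  -0.2835] 182 [ 0.6063 -0.2823  0.0262] [ 0.6065 -0.2819] ((0.6065937280654907, -0.28243252635002136), 0.023828784003853798) zmed 0.025830313267586766
large [ 0.468 -0.283] 410 [ 0.4667 -0.2815  0.0304] [ 0.4665 -0.2816] ((0.46706515550613403, -0.28173619508743286), 0.035302527248859406) zmed 0.030294085543680124
pot [0.5622 0.1086] 264 [0.5604 0.1084 0.0893] [0.5609 0.1073] ((0.5602883100509644, 0.10845119506120682), 0.059531424194574356) zmed 0.08893365671283521
coast
[... 569 characters left out ...]
73057
    0.01 0.04 95 [ 0.4519 -0.1509  0.0176]
    0.065 0.1 72 [ 0.4526 -0.1509  0.0092]
    0.1 0.15 104 [ 0.4526 -0.1512  0.0091]
small [ 0.605  -0.2835] 312 [ 0.6048 -0.2839  0.0271] [ 0.603 -0.284] ((0.6031991839408875, -0.2848479747772217), 0.024668870493769646) zmed 0.027320391833123014
large [ 0.468 -0.283] 550 [ 0.4653 -0.2844  0.0315] [ 0.464  -0.2842] ((0.46369296312332153, -0.28438085317611694), 0.03669070079922676) zmed 0.03160578417928779
pot [0.5622 0.1086] 405 [0.5536 0.1072 0.0898] [0.5558 0.1063] ((0.5563117861747742, 0.10704000294208527), 0.06175167113542557) zmed 0.08993516710418685
coaster 829 [nan nan nan] ((0.6275075674057007, 0.03716956824064255), 0.295773446559906)
```

>>> {"fn": "send_rows", "kwargs": {
  "increments": [0, 0, -0.12, 1.0, -2.0, 0.5, 1, 0, 0, -0.12, 1.7, -3.4, 0.5, 1, 0, 0, -0.12, 1.7, -3.4, 0.5, 1, 0, 0, -0.12, 1.7, -3.4, 0.4, 1, 0, 0, -0.12, 1.7, -3.4, 0, 1, 0, 0, -0.12, 1.7, -3.4, 0, 1, 0, 0, -0.12, 1.7, -3.4, 0, 1, 0, 0, 0, 1.8, -3.5, 0, 1, 0, 0, 0, 1.8, -3.5, 0, 1, 0, 0, 0, 1.8, -3.5, 0, 1, 0, 0, 0, 1.8, -3.5, 0, 1, 0, 0, 0, 1.8, -3.5, 0, 1, 0, 0, 0, 1.8, -3.5, 0, 1, 0, 0, 0, 1.8, -3.5, 0, 1, 0, 0, 0, 1.8, -3.5, 0, 1, 0, 0, 0, 1.8, -3.5, 0, 1, 0, 0, 0, 1.8, -3.5, 0, 1, 0, 0, 0, 1.8, -3.5, 0, 1, 0, 0, 0, 1.8, -3.5, 0, 1, 0, 0, 0, 1.0, -2.0, 0, 1],
  "newtons": 15
}}

```text
time: 1.77
position: [0.6159, -0.1077, 0.2491]
tool_rot: [0.605, 0.796, -0.0, 0.001]
ft_force: [-0.4, -0.6, 1.1]
grip_width: 0.0869
grip_force: 0.0
```

```bash
python3 - <<'E'
from h import *
c=snap('wrist','w1.png'); print(-np.array(c['R']).T@c['t'],c['R'])
o=robot.get_obs();print(o['position'],o['tool_rot'],o['q'],o['time'])
E
```

```text
[ 0.59358763 -0.02582687  0.40227315] [[ 0.9630758   0.26922643  0.00146276]
 [ 0.25593317 -0.91718253  0.30540861]
 [ 0.08356568 -0.29375728 -0.95222027]]
[ 0.61758116 -0.11079395  0.2490156 ] [ 6.06177485e-01  7.95324189e-01 -6.55949342e-04  2.80360365e-03] [-0.35396152  0.50987057  1.40923217 -0.00308753  1.21751449 -0.62119945] 1.8167
```

View pics/w1.png

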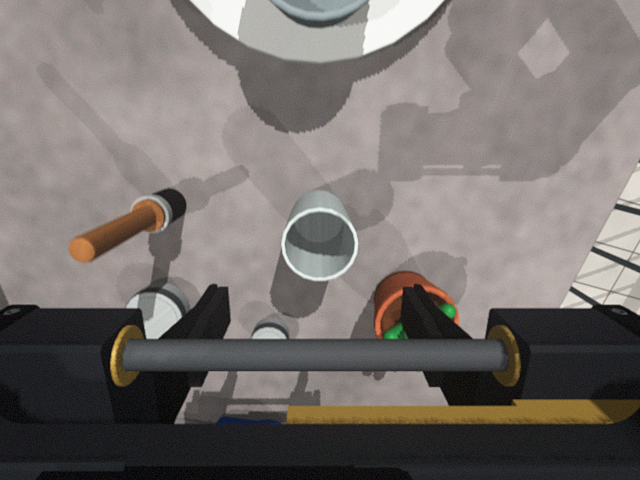

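The wrist view shows the cup rim at about (320,243), the succulent at (415,310) beside the right finger with clearance, and the brush at (85,248).

>>> {"fn": "send_rows", "kwargs": {
  "increments": [0, 0, 0, 0, 0, 0, 1, 0, 0, 0, 0, 0, 0, 1, 0, 0, 0, 0, 0, 0, 1]
}}

```text
time: 2.07
position: [0.6132, -0.102, 0.2491]
tool_rot: [0.604, 0.797, -0.0, -0.001]
ft_force: [-0.4, -0.0, -0.6]
grip_width: 0.0868
grip_force: 0.0
```

```bash
cat >> h.py <<'E'
def band(c,g,r,z,tol=.008):
    P=cloud(c); m=(np.hypot(P[...,0]-g[0],P[...,1]-g[1])<r)&(np.abs(P[...,2]-z)<tol)
    q=P[m]; return len(q),q.mean(0).round(4),np.round(circ(q[:,:2]),4),rim(q[:,:2])
E
python3 - <<'E'
from h import *
c=snap('wrist','w2.png')
print('cup',band(c,(.6225,-.12),.045,.103,.004))
print('brush',band(c,(.454,-.15),.03,.165,.006))
for k,g,r,z in (('small',(.605,-.283),.035,.026),('large',(.4655,-.283),.045,.03)):
  try: print(k,band(c,g,r,z))
  except Exception as e: print(k,e)
t=dict(np.load('pics/top0.png.npz'));print('succ',ray(t,401,184,.08))
o=robot.get_obs();print(o['position'],o['tool_rot'])
E
```

```text
cup (944, array([ 0.6241, -0.118 ,  0.1032]), array([ 0.6236, -0.117 ,  0.032 ]), ((0.6240013837814331, -0.11760555952787399), 0.03420855849981308))
brush (623, array([ 0.4575, -0.1466,  0.1632]), array([ 0.4573, -0.1469,  0.0069]), ((0.4565522372722626, -0.14760969579219818), 0.010236313566565514))
small (242, array([ 0.6024, -0.2622,  0.0234]), array([ 0.6089, -0.2872,  0.0279]), ((0.604141116142273, -0.2690190076828003), 0.020301194861531258))
large (1457, array([ 0.469 , -0.2681,  0.0287]), array([ 0.469 , -0.2683,  0.0188]), ((0.466700941324234, -0.2723599672317505), 0.031939614564180374))
succ [ 0.74926004 -0.1874912   0.08      ]
[ 0.6132752  -0.10180347  0.2493252 ] [ 6.03732822e-01  7.97186303e-01 -8.68425951e-05 -8.18842957e-04]
```

>>> {"fn": "send_rows", "kwargs": {
  "increments": [0, 0, 0, 0.5, -0.8, 0, 1, 0, 0, 0, 0.5, -0.9, 0, 1, 0, 0, 0, 0, 0, -2, 1, 0, 0, 0, 0, 0, -3, 1, 0, 0, 0, 0, 0, -3, 1, 0, 0, 0, 0, 0, -3, 1, 0, 0, 0, 0, 0, -3, 1, 0, 0, 0, 0, 0, -2, 1, 0, 0, 0, 0, 0, -1.2, 1, 0, 0, 0, 0, 0, 0, 1, 0, 0, 0, 0, 0, 0, 1, 0, 0, 0, 0, 0, 0, 0.6, 0, 0, 0, 0, 0, 0, 0.6, 0, 0, 0, 0, 0, 0, 0.6, 0, 0, 0, 0, 0, 0, 0.6, 0, 0, 0, 0, 0, 0, 0.6],
  "newtons": 15
}}

```text
time: 3.45
position: [0.6247, -0.1207, 0.0789]
tool_rot: [0.604, 0.797, 0.0, 0.001]
ft_force: [-1.2, -0.5, 4.7]
grip_width: 0.0682
grip_force: 15.0
```

>>> {"fn": "send_rows", "kwargs": {
  "increments": [0, 0, 0, 0, 0, 0.5, 0.6, 0, 0, 0, 0, 0, 1, 0.6, 0, 0, 0, 0, 0, 2, 0.6, 0, 0, 0, 0, 0, 2.5, 0.6, 0, 0, 0, 0, 0, 2.5, 0.6, 0, 0, 0, 0, 0, 2.5, 0.6, 0, 0, 0, 0, 0, 2, 0.6, 0, 0, 0, 0, 0, 1, 0.6, 0, 0, 0, -0.3, 1.0, 0, 0.6, 0, 0, 0, -0.6, 2.0, 0, 0.6, 0, 0, 0, -0.8, 3.0, 0, 0.6, 0, 0, 0, -0.9, 3.1, 0, 0.6, 0, 0, 0, -0.9, 3.1, 0, 0.6, 0, 0, 0, -0.9, 3.1, 0, 0.6, 0, 0, 0, -0.8, 3.0, 0, 0.6, 0, 0, 0, -0.6, 2.0, 0, 0.6, 0, 0, 0, -0.3, 1.2, 0, 0.6, 0, 0, 0, -0.3, 0.9, 0, 0.6, 0, 0, 0, 0, 0, 0, 0.6, 0, 0, 0, 0, 0, 0, 0.6]
}}

```text
time: 5.12
position: [0.5602, 0.1034, 0.2171]
tool_rot: [0.604, 0.797, -0.0, 0.0]
ft_force: [-0.4, -0.6, -0.6]
grip_width: 0.0678
grip_force: 15.0
```

```bash
python3 - <<'E'
from h import *
c=snap('top','t2.png'); w=snap('wrist','w3.png')
o=robot.get_obs();p=o['position'];print(p,o['tool_rot'],o['grip_width'],o['ft_force'],o['time'])
print('cup rim wrist',band(w,p,.045,p[2]+.026,.005))
print('pot wrist',band(w,(.5587,.108),.075,.09,.004))
cv2.imwrite('pics/w3c.png',w['image'][:,:,::-1])
E
```

```text
[0.56069126 0.10255016 0.21735105] [ 6.04760824e-01  7.96407105e-01 -1.47993083e-04  2.17467332e-04] 0.0677120413205905 [-0.54067813 -0.58719368 -0.38998638] 5.2167
cup rim wrist (4599, array([0.5593, 0.1082, 0.2422]), array([0.5606, 0.1068, 0.0325]), ((0.5577890276908875, 0.11340507864952087), 0.0434015691280365))
pot wrist (2277, array([0.5538, 0.1339, 0.0887]), array([0.5594, 0.1109, 0.0561]), ((0.5596563816070557, 0.11070127040147781), 0.059705089777708054))
```

View pics/w3.png

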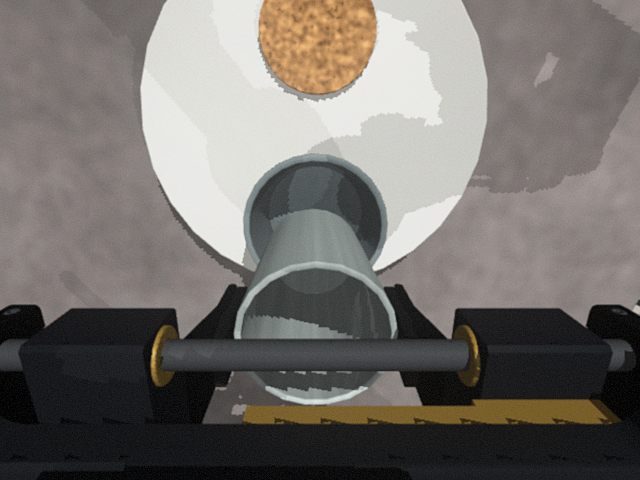

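The wrist view shows the cup held upright, its rim at (318,333), and the pot mouth at (315,218) with the coaster beyond it. The cup needs about 4 mm more in y.

>>> {"fn": "send_rows", "kwargs": {
  "increments": [0, 0, 0, 0, 0.2, 0, 0.6, 0, 0, 0, -0.1, 0.25, 0, 0.6, 0, 0, 0, 0, 0, 0, 0.6, 0, 0, 0, 0, 0, -1, 0.6, 0, 0, 0, 0, 0, -2, 0.6, 0, 0, 0, 0, 0, -2, 0.6, 0, 0, 0, 0, 0, -2, 0.6, 0, 0, 0, 0, 0, -1.2, 0.6, 0, 0, 0, 0, 0, -0.8, 0.6, 0, 0, 0, 0, 0, -0.4, 0.6, 0, 0, 0, 0, 0, -0.2, 0.6, 0, 0, 0, 0, 0, 0, 0.6, 0, 0, 0, 0, 0, 0, 0.6, 0, 0, 0, 0, 0, 0, 0.6]
}}

```text
time: 6.38
position: [0.5598, 0.1082, 0.1223]
tool_rot: [0.604, 0.797, 0.001, 0.001]
ft_force: [-0.2, 0.5, -1.1]
grip_width: 0.0679
grip_force: 15.0
```

```bash
python3 - <<'E'
from h import *
o=robot.get_obs();print(o['position'],o['ft_force'],o['grip_width'])
E
```

```text
[0.5598328  0.10815909 0.12234797] [-0.23059119  0.48499683 -1.09938086] 0.06788561125603387
```

>>> {"fn": "send_rows", "kwargs": {
  "increments": [0, 0, 0, 0, 0, -0.3, 0.6, 0, 0, 0, 0, 0, -0.3, 0.6, 0, 0, 0, 0, 0, -0.2, 0.6, 0, 0, 0, 0, 0, -0.1, 0.6, 0, 0, 0, 0, 0, 0, 0.6, 0, 0, 0, 0, 0, 0, 0.6]
}}

```text
time: 6.88
position: [0.5591, 0.1081, 0.1124]
tool_rot: [0.604, 0.797, -0.0, -0.0]
ft_force: [-0.5, -0.1, -0.6]
grip_width: 0.0682
grip_force: 15.0
```

>>> {"fn": "send_rows", "kwargs": {
  "increments": [0, 0, 0, 0, 0, -0.1, 0.6, 0, 0, 0, 0, 0, 0, 0.6]
}}

```text
time: 7.05
position: [0.5594, 0.1081, 0.1119]
tool_rot: [0.604, 0.797, 0.0, 0.0]
ft_force: [-0.7, -0.0, 1.3]
grip_width: 0.0679
grip_force: 15.0
```

>>> {"fn": "send_rows", "kwargs": {
  "increments": [0, 0, 0, 0, 0, -0.1, 0.6, 0, 0, 0, 0, 0, 0, 0.6]
}}

```text
time: 7.22
position: [0.5593, 0.1081, 0.1118]
tool_rot: [0.604, 0.797, 0.0, 0.0]
ft_force: [-2.4, -1.2, 8.0]
grip_width: 0.0682
grip_force: 15.0
```

>>> {"fn": "send_rows", "kwargs": {
  "increments": [0, 0, 0, 0, 0, 0.1, 0.6, 0, 0, 0, 0, 0, 0, 0.85, 0, 0, 0, 0, 0, 0, 0.95, 0, 0, 0, 0, 0, 0, 1, 0, 0, 0, 0, 0, 0, 1, 0, 0, 0, 0, 0, 0, 1, 0, 0, 0, 0, 0, 0.5, 1, 0, 0, 0, 0, 0, 1, 1, 0, 0, 0, 0, 0, 2, 1, 0, 0, 0, 0, 0, 3, 1, 0, 0, 0, 0, 0, 3, 1, 0, 0, 0, 0, 0, 3, 1, 0, 0, 0, 0, 0, 1.5, 1, 0, 0, 0, 0, 0, 0, 1, 0, 0, 0, 0, 0, 0, 1]
}}

```text
time: 8.47
position: [0.5596, 0.1082, 0.2531]
tool_rot: [0.604, 0.797, 0.001, 0.001]
ft_force: [-0.4, 0.3, 0.2]
grip_width: 0.0872
grip_force: 0.0
```

```bash
python3 - <<'E'
from h import *
w=snap('wrist','w4.png'); t=snap('top','t4.png')
o=robot.get_obs();print(o['position'],o['time'],o['grip_width'])
for n,c in(('w',w),('t',t),('s',snap('scene','s4.png'))):
  for k,a in (('cup',((.559,.109),.042,.138,.004)),('pot',((.559,.109),.075,.09,.004))):
    try: print(n,k,band(c,*a))
    except Exception as e: print(n,k,e)
E
```

```text
[0.5581579  0.10812818 0.25061813] 8.5667 0.08728835735770281
w cup (1059, array([0.5584, 0.1116, 0.1366]), array([0.5583, 0.1116, 0.0321]), ((0.5585095882415771, 0.1111796647310257), 0.03410453349351883))
w pot (2834, array([0.5588, 0.1125, 0.0888]), array([0.5594, 0.1113, 0.0558]), ((0.55950927734375, 0.11033565551042557), 0.059763308614492416))
t cup Initial guess is outside of provided bounds
t pot (3, array([0.6079, 0.0783, 0.0882]), array([0.6062, 0.3659, 0.2876]), ((0.607954740524292, 0.07832232862710953), 0.0028613880276679993))
s cup (133, array([0.5562, 0.1088, 0.1379]), array([0.5552, 0.1074, 0.0324]), ((0.5541427135467529, 0.10751545429229736), 0.03545758128166199))
s pot (319, array([0.5652, 0.1002, 0.09  ]), array([0.5579, 0.1057, 0.0546]), ((0.5571355819702148, 0.10633886605501175), 0.06059177964925766))h.py:20: RuntimeWarning: Mean of empty slice.
  q=P[m]; return len(q),q.mean(0).round(4),np.round(circ(q[:,:2]),4),rim(q[:,:2])
  ret = um.true_divide(
h.py:15: RuntimeWarning: Mean of empty slice.
  return least_squares(f,[*xy.mean(0),.03],loss='soft_l1',f_scale=.002).x
```

View pics/w4.png

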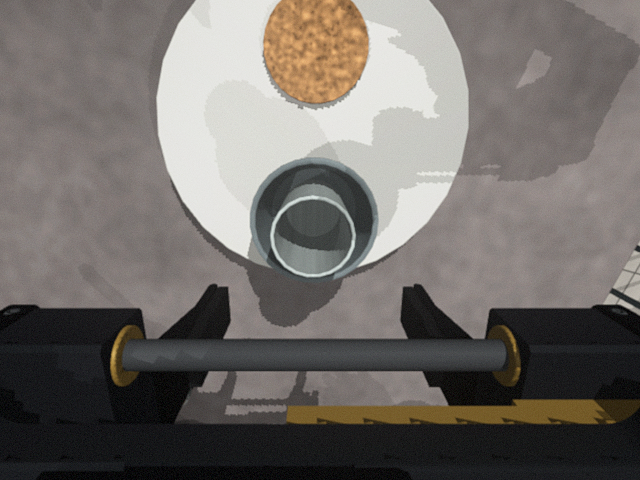

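The wrist view shows the cup upright in the pot: cup rim at (313,237), pot rim at (313,218). Next is the brush.

>>> {"fn": "send_rows", "kwargs": {
  "increments": [0, 0, 0, -0.4, -1.1, 0, 1, 0, 0, 0, -1.0, -2.5, 0, 1, 0, 0, 0, -1.4, -3.4, 0, 1, 0, 0, 0, -1.4, -3.4, 0, 1, 0, 0, 0, -1.4, -3.4, 0, 1, 0, 0, 0, -1.4, -3.4, 0, 1, 0, 0, 0, -1.4, -3.4, 0, 1, 0, 0, 0, -1.0, -2.6, 0, 1, 0, 0, 0, -0.6, -1.5, 0, 1, 0, 0, 0, -0.4, -1.0, 0, 1, 0, 0, 0, 0, 0, 0, 1, 0, 0, 0, 0, 0, 0, 1, 0, 0, 0, 0, 0, 0, 1]
}}

```text
time: 9.7
position: [0.4551, -0.148, 0.2512]
tool_rot: [0.604, 0.797, 0.0, -0.001]
ft_force: [-0.2, -0.4, 1.3]
grip_width: 0.0872
grip_force: 0.0
```

```bash
python3 - <<'E'
from h import *
w=snap('wrist','w5.png')
o=robot.get_obs();print(o['position'],o['time'])
print(band(w,(.455,-.149),.02,.162,.007))
E
```

```text
[ 0.45529324 -0.14782427  0.25127882] 9.75
(601, array([ 0.4554, -0.1462,  0.1631]), array([ 0.4555, -0.1464,  0.0069]), ((0.4557234048843384, -0.1472465693950653), 0.009990144520998001))
```

>>> {"fn": "send_rows", "kwargs": {
  "increments": [0, 0, 0, 0, 0, -1, 1, 0, 0, 0, 0, 0, -2, 1, 0, 0, 0, 0, 0, -3, 1, 0, 0, 0, 0, 0, -3, 1, 0, 0, 0, 0, 0, -2, 1, 0, 0, 0, 0, 0, -1.2, 1, 0, 0, 0, 0, 0, -0.5, 1, 0, 0, 0, 0, 0, 0, 1, 0, 0, 0, 0, 0, 0, 0.6, 0, 0, 0, 0, 0, 0, 0.35, 0, 0, 0, 0, 0, 0, 0.1, 0, 0, 0, 0, 0, 0, 0.1, 0, 0, 0, 0, 0, 0, 0.1, 0, 0, 0, 0, 0, 0, 0.1, 0, 0, 0, 0, 0, 0, 0.1, 0, 0, 0, 0, 0, 0, 0.1, 0, 0, 0, 0, 0, 0, 0.1, 0, 0, 0, 0, 0, 0, 0.1]
}}

```text
time: 11.25
position: [0.4552, -0.1489, 0.1245]
tool_rot: [0.604, 0.797, 0.0, -0.0]
ft_force: [0.7, 0.3, -0.1]
grip_width: 0.0285
grip_force: 0.0
```

Still closing; I'll wait.

>>> {"fn": "send_rows", "kwargs": {
  "increments": [0, 0, 0, 0, 0, 0, 0.1, 0, 0, 0, 0, 0, 0, 0.1, 0, 0, 0, 0, 0, 0, 0.1, 0, 0, 0, 0, 0, 0, 0.1, 0, 0, 0, 0, 0, 0, 0.1, 0, 0, 0, 0, 0, 0, 0.1]
}}

```text
time: 11.75
position: [0.4552, -0.1488, 0.1245]
tool_rot: [0.604, 0.797, -0.0, -0.0]
ft_force: [0.6, 0.0, -0.2]
grip_width: 0.0197
grip_force: 15.0
```

>>> {"fn": "send_rows", "kwargs": {
  "increments": [0, 0, 0, 0, 0, 0.5, 0.1, 0, 0, 0, 0, 0, 1, 0.1, 0, 0, 0, 0, 0, 2, 0.1, 0, 0, 0, 0, 0, 3, 0.1, 0, 0, 0, 0, 0, 3, 0.1, 0, 0, 0, 0, 0, 3, 0.1, 0, 0, 0, 0, 0, 2.5, 0.1, 0, 0, 0, 0, 0, 1.5, 0.1, 0, 0, 0, 0.4, 1.0, 0, 0.1, 0, 0, 0, 0.9, 2.2, 0, 0.1, 0, 0, 0, 1.2, 3.1, 0, 0.1, 0, 0, 0, 1.3, 3.2, 0, 0.1, 0, 0, 0, 1.3, 3.2, 0, 0.1, 0, 0, 0, 1.3, 3.2, 0, 0.1, 0, 0, 0, 1.3, 3.2, 0, 0.1, 0, 0, 0, 1.2, 3.1, 0, 0.1, 0, 0, 0, 0.9, 2.2, 0, 0.1, 0, 0, 0, 0.5, 1.4, 0, 0.1, 0, 0, 0, 0, 0, 0, 0.1, 0, 0, 0, 0, 0, 0, 0.1]
}}

```text
time: 13.42
position: [0.5571, 0.1104, 0.2879]
tool_rot: [0.603, 0.797, -0.001, -0.001]
ft_force: [-0.2, -0.4, -1.1]
grip_width: 0.0198
grip_force: 15.0
```

```bash
python3 - <<'E'
from h import *
w=snap('wrist','w6.png');s=snap('scene','s6.png')
o=robot.get_obs();print(o['position'],o['time'],o['grip_width'])
for n,c in(('w',w),('s',s)):
  for a in(((.558,.11),.042,.138,.004),((.558,.11),.03,.185,.015),((.558,.11),.02,.25,.02)):
    try: print(n,band(c,*a))
    except Exception as e: print(e)
cv2.imwrite('pics/c6.png',np.hstack([s['image'][80:280,230:430,::-1].repeat(2,0).repeat(2,1),w['image'][40:440,120:520,::-1]]))
E
```

```text
[0.5571797  0.10884928 0.28852548] 13.5167 0.019432997902723462
w (596, array([0.5556, 0.1224, 0.1367]), array([0.5584, 0.1117, 0.0321]), ((0.5584508180618286, 0.11136254668235779), 0.03394019603729248))
w (421, array([0.5534, 0.1258, 0.1857]), array([0.5577, 0.1114, 0.0179]), ((0.556697428226471, 0.11544997245073318), 0.01758456975221634))
w (813, array([0.5554, 0.1188, 0.252 ]), array([-154.5649,  465.6418,  490.687 ]), ((0.5570813417434692, 0.11294369399547577), 0.009812263771891594))
s (95, array([0.5642, 0.1039, 0.138 ]), array([0.5552, 0.1071, 0.0322]), ((0.5552559494972229, 0.10824188590049744), 0.03502165526151657))
s (124, array([0.5656, 0.0999, 0.1853]), array([0.5533, 0.1075, 0.018 ]), ((0.5571271181106567, 0.1061829999089241), 0.01832703873515129))
s (106, array([0.5605, 0.1034, 0.2506]), array([157.6824, -92.5544, 182.408 ]), ((0.5566621422767639, 0.10666926950216293), 0.010426468215882778))
```

View pics/c6.png

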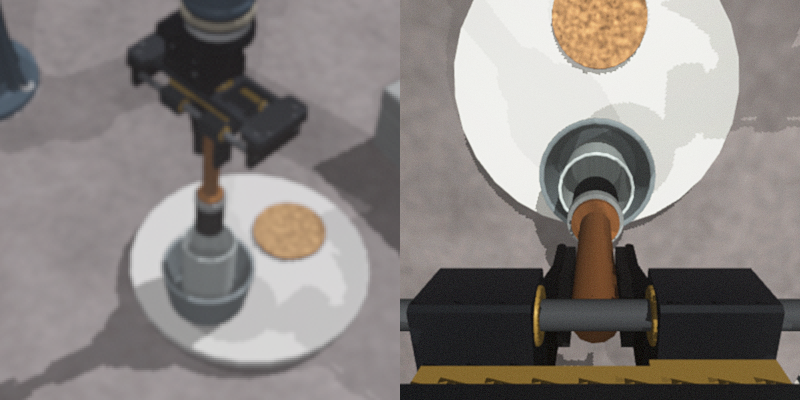

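In both views the brush hangs upright over the cup. Their fitted centres agree within about 2 mm, so I lower it.

>>> {"fn": "send_rows", "kwargs": {
  "increments": [0, 0, 0, 0, 0, -0.5, 0.1, 0, 0, 0, 0, 0, -1.5, 0.1, 0, 0, 0, 0, 0, -2, 0.1, 0, 0, 0, 0, 0, -2, 0.1, 0, 0, 0, 0, 0, -2, 0.1, 0, 0, 0, 0, 0, -2, 0.1, 0, 0, 0, 0, 0, -1, 0.1, 0, 0, 0, 0, 0, -0.6, 0.1, 0, 0, 0, 0, 0, -0.3, 0.1, 0, 0, 0, 0, 0, 0, 0.1, 0, 0, 0, 0, 0, 0, 0.1, 0, 0, 0, 0, 0, 0, 0.1]
}}

```text
time: 14.52
position: [0.559, 0.1091, 0.1716]
tool_rot: [0.604, 0.797, 0.001, 0.001]
ft_force: [0.2, 0.3, -1.2]
grip_width: 0.0196
grip_force: 15.0
```

>>> {"fn": "send_rows", "kwargs": {
  "increments": [0, 0, 0, 0, 0, -0.3, 0.1, 0, 0, 0, 0, 0, -0.1, 0.1, 0, 0, 0, 0, 0, 0, 0.1, 0, 0, 0, 0, 0, 0, 0.1]
}}

```text
time: 14.85
position: [0.5582, 0.1092, 0.1666]
tool_rot: [0.604, 0.797, 0.0, 0.0]
ft_force: [0.4, 0.2, -1.6]
grip_width: 0.0195
grip_force: 15.0
```

>>> {"fn": "send_rows", "kwargs": {
  "increments": [0, 0, 0, 0, 0, -0.2, 0.1, 0, 0, 0, 0, 0, 0, 0.1]
}}

```text
time: 15.02
position: [0.558, 0.1091, 0.1643]
tool_rot: [0.604, 0.797, -0.0, -0.0]
ft_force: [-1.1, 0.2, -1.2]
grip_width: 0.0195
grip_force: 15.0
```

>>> {"fn": "send_rows", "kwargs": {
  "increments": [0, 0, 0, 0, 0, -0.2, 0.1, 0, 0, 0, 0, 0, 0, 0.1]
}}

```text
time: 15.18
position: [0.5579, 0.1091, 0.1622]
tool_rot: [0.604, 0.797, -0.0, -0.0]
ft_force: [-1.1, -0.1, -1.6]
grip_width: 0.0196
grip_force: 15.0
```

>>> {"fn": "send_rows", "kwargs": {
  "increments": [0, 0, 0, 0, 0, -0.1, 0.1, 0, 0, 0, 0, 0, 0, 0.1]
}}

```text
time: 15.35
position: [0.5581, 0.1091, 0.1613]
tool_rot: [0.604, 0.797, -0.0, -0.0]
ft_force: [0.0, 0.4, -1.1]
grip_width: 0.0197
grip_force: 15.0
```

>>> {"fn": "send_rows", "kwargs": {
  "increments": [0, 0, 0, 0, 0, -0.1, 0.1, 0, 0, 0, 0, 0, 0, 0.1]
}}

```text
time: 15.52
position: [0.5583, 0.1091, 0.1605]
tool_rot: [0.604, 0.797, 0.0, 0.0]
ft_force: [1.4, -0.4, -0.9]
grip_width: 0.0195
grip_force: 15.0
```

>>> {"fn": "send_rows", "kwargs": {
  "increments": [0, 0, 0, 0, 0, -0.1, 0.1, 0, 0, 0, 0, 0, 0, 0.1]
}}

```text
time: 15.68
position: [0.5584, 0.1091, 0.1605]
tool_rot: [0.604, 0.797, 0.0, 0.0]
ft_force: [-0.8, -0.0, 5.1]
grip_width: 0.0198
grip_force: 15.0
```

>>> {"fn": "send_rows", "kwargs": {
  "increments": [0, 0, 0, 0, 0, -0.1, 0.1, 0, 0, 0, 0, 0, 0, 0.1]
}}

```text
time: 15.85
position: [0.5586, 0.1091, 0.1605]
tool_rot: [0.604, 0.797, 0.0, 0.001]
ft_force: [-1.8, -0.4, 9.5]
grip_width: 0.0197
grip_force: 15.0
```

>>> {"fn": "send_rows", "kwargs": {
  "increments": [0, 0, 0, 0, 0, 0.15, 0.1, 0, 0, 0, 0, 0, 0, 0.3, 0, 0, 0, 0, 0, 0, 0.4, 0, 0, 0, 0, 0, 0, 0.7, 0, 0, 0, 0, 0, 0, 0.7, 0, 0, 0, 0, 0, 0, 0.7, 0, 0, 0, 0, 0, 0, 0.7, 0, 0, 0, 0, 0, 0.5, 0.7, 0, 0, 0, 0, 0, 1.5, 1, 0, 0, 0, 0, 0, 2.5, 1, 0, 0, 0, 0, 0, 3, 1, 0, 0, 0, 0, 0, 3, 1, 0, 0, 0, 0, 0, 2.5, 1, 0, 0, 0, 0, 0, 1, 1, 0, 0, 0, 0, 0, 0, 1, 0, 0, 0, 0, 0, 0, 1]
}}

```text
time: 17.18
position: [0.5578, 0.1091, 0.2997]
tool_rot: [0.604, 0.797, -0.0, -0.0]
ft_force: [-0.6, -0.0, -0.3]
grip_width: 0.0866
grip_force: 0.0
```

```bash
python3 - <<'E'
from h import *
w=snap('wrist','w7.png');s=snap('scene','s7.png')
o=robot.get_obs();print(o['position'],o['time'],o['grip_width'])
for n,c in(('w',w),('s',s)):
  for a in(((.558,.11),.042,.138,.004),((.558,.11),.03,.2,.005)):
    try: print(n,band(c,*a))
    except Exception as e: print(e)
P=cloud(w);hsv=cv2.cvtColor(w['image'],cv2.COLOR_RGB2HSV)
m=cv2.inRange(hsv,(5,80,80),(25,255,255)); m[~((np.abs(P[...,2]-.031)<.008)&(P[...,1]>.17))]=0
q=P[m>0];print('coaster w',len(q),q.mean(0),rim(q[:,:2]))
cv2.imwrite('pics/c7.png',np.hstack([s['image'][80:280,230:430,::-1].repeat(2,0).repeat(2,1),w['image'][0:400,120:520,::-1]]))
E
```

```text
[0.55688289 0.1091142  0.29801631] 17.2833 0.08685012671052136
w (778, array([0.5577, 0.1137, 0.1368]), array([0.5585, 0.1114, 0.032 ]), ((0.558367908000946, 0.11142415553331375), 0.033850375562906265))
w (518, array([0.5592, 0.1114, 0.1995]), array([0.5593, 0.1113, 0.0068]), ((0.5593944787979126, 0.1102929636836052), 0.010293284431099892))
s (134, array([0.5594, 0.1054, 0.1379]), array([0.5549, 0.1073, 0.032 ]), ((0.5558604001998901, 0.10738227516412735), 0.035412032157182693))
s (49, array([0.5577, 0.1056, 0.2009]), array([0.5572, 0.1062, 0.007 ]), ((0.5566272735595703, 0.10658663511276245), 0.009911949746310711))
coaster w 7418 [0.51811255 0.26292344 0.03012871] ((0.5183400511741638, 0.2615198791027069), 0.049878448247909546)
```

View pics/c7.png

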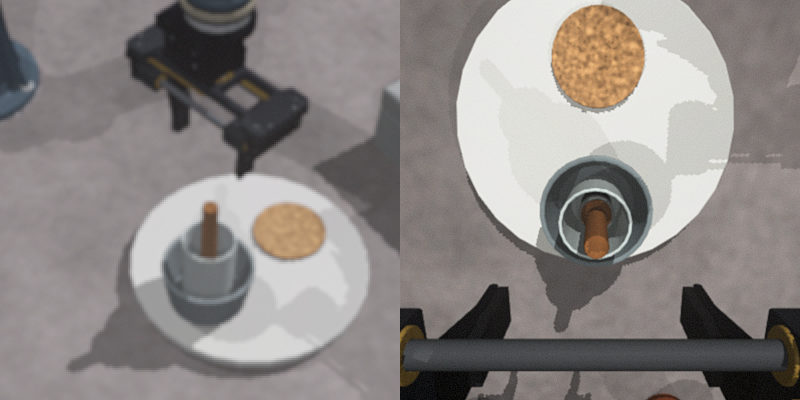

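Brush stands upright in the cup (handle top at (597,245) in the right half) and clear of the gripper. On to the large tin.

>>> {"fn": "send_rows", "kwargs": {
  "increments": [0, 0, 0, -0.3, -1.2, 0, 1, 0, 0, 0, -0.6, -2.5, 0, 1, 0, 0, 0, -0.8, -3.5, 0, 1, 0, 0, 0, -0.8, -3.5, 0, 1, 0, 0, 0, -0.8, -3.5, 0, 1, 0, 0, 0, -0.8, -3.5, 0, 1, 0, 0, 0, -0.8, -3.5, -0.5, 1, 0, 0, 0, -0.8, -3.5, -1, 1, 0, 0, 0, -0.8, -3.5, -1, 1, 0, 0, 0, -0.8, -3.5, -1, 1, 0, 0, 0, -0.8, -2.5, -1, 1, 0, 0, 0, -0.7, -1.5, -0.5, 1, 0, 0, 0, -0.4, -1.0, 0, 1, 0, 0, 0, 0, 0, 0, 1, 0, 0, 0, 0, 0, 0, 1, 0, 0, 0, 0, 0, 0, 1]
}}

```text
time: 18.62
position: [0.4663, -0.257, 0.2502]
tool_rot: [0.604, 0.797, 0.0, -0.0]
ft_force: [-0.3, -0.1, 0.8]
grip_width: 0.087
grip_force: 0.0
```

```bash
python3 - <<'E'
from h import *
w=snap('wrist','w8.png')
o=robot.get_obs();print(o['position'],o['time'],o['q'])
print('large',band(w,(.466,-.282),.045,.029,.004))
try: print('small',band(w,(.605,-.283),.03,.025,.004))
except Exception as e: print(e)
E
```

```text
[ 0.46654889 -0.25682004  0.25034532] 18.6667 [-7.13377504e-01  3.78661105e-01  1.64088877e+00  4.08902664e-04
  1.12184488e+00 -9.87907365e-01]
large (3017, array([ 0.4664, -0.2792,  0.0293]), array([ 0.4665, -0.2797,  0.0243]), ((0.46664488315582275, -0.2806071937084198), 0.03484231233596802))
small (1296, array([ 0.6055, -0.2794,  0.0252]), array([ 0.6056, -0.2797,  0.0167]), ((0.6064101457595825, -0.2805158793926239), 0.024156028404831886))
```

View pics/w8.png

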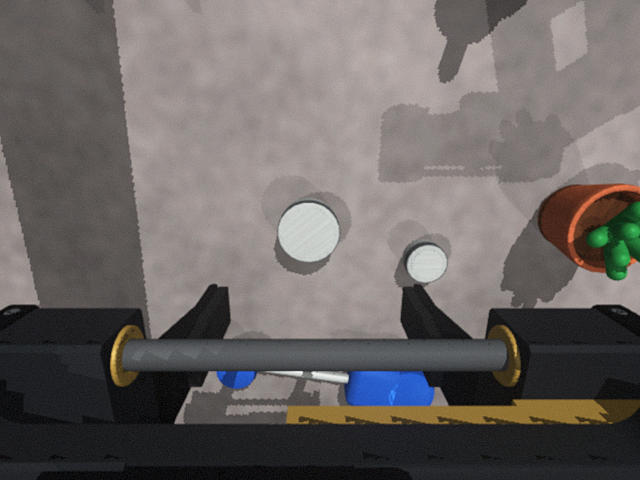

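Large tin at (308,231), small tin at (426,262); shoe tree below with enough clearance. Descending on the large tin.

>>> {"fn": "send_rows", "kwargs": {
  "increments": [0, 0, 0, 0, -1, 0, 1, 0, 0, 0, 0, -1.5, -1, 1, 0, 0, 0, 0, 0, -3, 1, 0, 0, 0, 0, 0, -4, 1, 0, 0, 0, 0, 0, -4, 1, 0, 0, 0, 0, 0, -4, 1, 0, 0, 0, 0, 0, -3, 1, 0, 0, 0, 0, 0, -2, 1, 0, 0, 0, 0, 0, -1, 1, 0, 0, 0, 0, 0, -0.5, 1, 0, 0, 0, 0, 0, 0, 1, 0, 0, 0, 0, 0, 0, 1, 0, 0, 0, 0, 0, 0, 1]
}}

```text
time: 19.75
position: [0.4671, -0.2838, 0.0264]
tool_rot: [0.604, 0.797, -0.0, 0.002]
ft_force: [0.1, -0.3, -0.4]
grip_width: 0.0872
grip_force: 0.0
```

>>> {"fn": "send_rows", "kwargs": {
  "increments": [0, 0, 0, 0, 0, -0.5, 1, 0, 0, 0, 0, 0, -0.5, 1, 0, 0, 0, 0, 0, -0.2, 1, 0, 0, 0, 0, 0, 0, 1, 0, 0, 0, 0, 0, 0, 1]
}}

```text
time: 20.17
position: [0.4661, -0.2828, 0.0129]
tool_rot: [0.604, 0.797, 0.0, -0.0]
ft_force: [0.1, -0.4, -0.4]
grip_width: 0.0867
grip_force: 0.0
```

>>> {"fn": "send_rows", "kwargs": {
  "increments": [0, 0, 0, 0, 0, 0, 0.6, 0, 0, 0, 0, 0, 0, 0.6, 0, 0, 0, 0, 0, 0, 0.6, 0, 0, 0, 0, 0, 0, 0.6, 0, 0, 0, 0, 0, 0, 0.6, 0, 0, 0, 0, 0, 0, 0.6]
}}

```text
time: 20.67
position: [0.4662, -0.2829, 0.0131]
tool_rot: [0.604, 0.797, -0.0, 0.0]
ft_force: [0.1, 0.8, 0.9]
grip_width: 0.0676
grip_force: 15.0
```

>>> {"fn": "send_rows", "kwargs": {
  "increments": [0, 0, 0, 0, 0, 0.3, 0.6, 0, 0, 0, 0, 0, 1, 0.6, 0, 0, 0, 0, 0, 2, 0.6, 0, 0, 0, 0, 0, 3, 0.6, 0, 0, 0, 0, 0, 3.5, 0.6, 0, 0, 0, 0, 0, 3.5, 0.6, 0, 0, 0, 0, 0, 3.5, 0.6, 0, 0, 0, 0, 0, 3.5, 0.6, 0, 0, 0, 0, 0, 3, 0.6, 0, 0, 0, 0, 0, 1.5, 0.6, 0, 0, 0, 0, 0, 1, 0.6, 0, 0, 0, 0, 0, 0, 0.6, 0, 0, 0, 0, 0, 0, 0.6]
}}

```text
time: 21.75
position: [0.4657, -0.2824, 0.2709]
tool_rot: [0.604, 0.797, 0.0, -0.0]
ft_force: [-0.6, 0.1, -1.4]
grip_width: 0.0675
grip_force: 15.0
```

>>> {"fn": "send_rows", "kwargs": {
  "increments": [0, 0, 0, 0.1, 1.2, 0, 0.6, 0, 0, 0, 0.2, 2.5, 0, 0.6, 0, 0, 0, 0.33, 3.35, 0, 0.6, 0, 0, 0, 0.33, 3.35, 0, 0.6, 0, 0, 0, 0.33, 3.35, 0, 0.6, 0, 0, 0, 0.33, 3.35, 0, 0.6, 0, 0, 0, 0.33, 3.35, 0, 0.6, 0, 0, 0, 0.33, 3.35, 0, 0.6, 0, 0, 0, 0.33, 3.35, 0, 0.6, 0, 0, 0, 0.33, 3.35, 0, 0.6, 0, 0, 0, 0.33, 3.35, 0, 0.6, 0, 0, 0, 0.33, 3.35, 0, 0.6, 0, 0, 0, 0.33, 3.35, 0, 0.6, 0, 0, 0, 0.33, 3.35, 0, 0.6, 0, 0, 0, 0.33, 3.35, 0, 0.6, 0, 0, 0, 0.33, 3.35, 0, 0.6, 0, 0, 0, 0.25, 2.5, 0, 0.6, 0, 0, 0, 0.13, 1.2, 0, 0.6, 0, 0, 0, 0, 0, 0, 0.6, 0, 0, 0, 0, 0, 0, 0.6]
}}

```text
time: 23.42
position: [0.5179, 0.2599, 0.2696]
tool_rot: [0.604, 0.797, -0.002, -0.001]
ft_force: [-0.9, 0.2, -0.9]
grip_width: 0.0677
grip_force: 15.0
```

>>> {"fn": "send_rows", "kwargs": {
  "increments": [0, 0, 0, 0, 0, -1, 0.6, 0, 0, 0, 0, 0, -2, 0.6, 0, 0, 0, 0, 0, -3, 0.6, 0, 0, 0, 0, 0, -2, 0.6, 0, 0, 0, 0, 0, -1, 0.6, 0, 0, 0, 0, 0, 0, 0.6, 0, 0, 0, 0, 0, 0, 0.6, 0, 0, 0, 0, 0, 0, 0.6]
}}

```text
time: 24.08
position: [0.5203, 0.2598, 0.1822]
tool_rot: [0.605, 0.796, 0.001, 0.001]
ft_force: [-0.2, 0.8, -1.5]
grip_width: 0.0673
grip_force: 15.0
```

```bash
cat > co.py <<'E'
from h import *
import sys
tag=sys.argv[1]
o=robot.get_obs();p=o['position'];print(p,o['time'],o['grip_width'],o['q'])
for n in('wrist','scene','top'):
    c=snap(n,n[0]+tag+'.png');P=cloud(c);hsv=cv2.cvtColor(c['image'],cv2.COLOR_RGB2HSV)
    m=cv2.inRange(hsv,(5,80,80),(25,255,255)); m[~((np.abs(P[...,2]-.031)<.008)&(np.hypot(P[...,0]-.519,P[...,1]-.26)<.07))]=0
    q=P[m>0]
    if len(q)>20: print(n,'coaster',len(q),rim(q[:,:2]))
    for z in map(float,sys.argv[2:]):
        try: print('  z',z,band(c,(.519,.26),.045,z,.004))
        except Exception: print('  none')
E
python3 co.py 9 0.198
```

```text
[0.52033117 0.25981397 0.18219364] 24.0833 0.06734096448331472 [ 2.71108624e-01  5.28176177e-01  1.59410691e+00 -8.05853528e-05
  1.01685473e+00 -9.47361941e-04]
wrist coaster 6667 ((0.5179587006568909, 0.2613814175128937), 0.05051491782069206)
  z 0.198 (13401, array([0.5184, 0.2696, 0.1984]), array([0.5213, 0.2595, 0.0267]), ((0.5175809264183044, 0.2684289515018463), 0.04282689467072487))
scene coaster 730 ((0.5174469351768494, 0.2573009133338928), 0.04932137578725815)
  z 0.198 (293, array([0.5196, 0.249 , 0.1995]), array([0.5199, 0.2522, 0.0243]), ((0.5206144452095032, 0.2554572820663452), 0.0430271252989769))
top coaster 273 ((0.5230501890182495, 0.24485325813293457), 0.04400273784995079)
  z 0.198 (11, array([0.5275, 0.2279, 0.1977]), array([ 13.4667, -63.5692,  65.096 ]), ((0.5279868841171265, 0.22887447476387024), 0.010793603956699371))
```

View pics/w9.png

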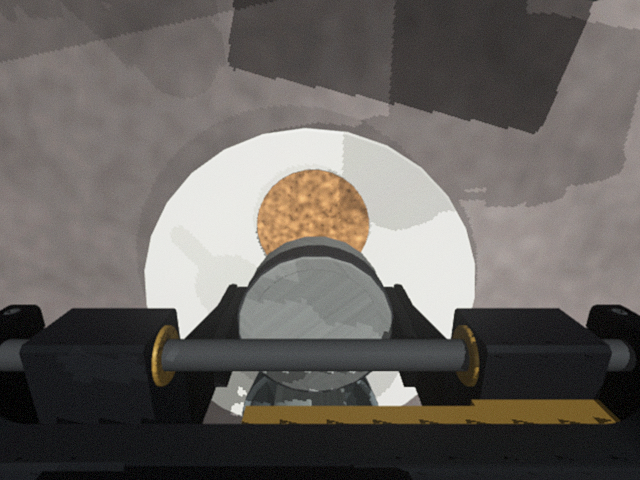

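The tin hangs level over the coaster (tin at (315,320), coaster at (313,210)), with the camera calibration agreeing to about 2 mm. I'll shift y by -1.5 mm and lower.

>>> {"fn": "send_rows", "kwargs": {
  "increments": [0, 0, 0, 0, -0.15, 0, 0.6, 0, 0, 0, 0, 0, -1, 0.6, 0, 0, 0, 0, 0, -2, 0.6, 0, 0, 0, 0, 0, -3, 0.6, 0, 0, 0, 0, 0, -3, 0.6, 0, 0, 0, 0, 0, -2, 0.6, 0, 0, 0, 0, 0, -1, 0.6, 0, 0, 0, 0, 0, -0.6, 0.6, 0, 0, 0, 0, 0, 0, 0.6, 0, 0, 0, 0, 0, 0, 0.6, 0, 0, 0, 0, 0, 0, 0.6]
}}

```text
time: 25.15
position: [0.5203, 0.259, 0.0563]
tool_rot: [0.604, 0.797, 0.001, 0.001]
ft_force: [-0.3, 0.5, -2.0]
grip_width: 0.0674
grip_force: 15.0
```

>>> {"fn": "send_rows", "kwargs": {
  "increments": [0, 0, 0, 0, 0, -0.4, 0.6, 0, 0, 0, 0, 0, -0.2, 0.6, 0, 0, 0, 0, 0, 0, 0.6, 0, 0, 0, 0, 0, 0, 0.6]
}}

```text
time: 25.48
position: [0.5192, 0.2587, 0.0493]
tool_rot: [0.604, 0.797, 0.0, 0.0]
ft_force: [0.1, -0.1, -1.5]
grip_width: 0.0675
grip_force: 15.0
```

>>> {"fn": "send_rows", "kwargs": {
  "increments": [0, 0, 0, 0, 0, -0.2, 0.6, 0, 0, 0, 0, 0, 0, 0.6]
}}

```text
time: 25.65
position: [0.5191, 0.2586, 0.0469]
tool_rot: [0.604, 0.797, -0.0, -0.0]
ft_force: [-0.3, -1.0, -1.3]
grip_width: 0.0676
grip_force: 15.0
```

>>> {"fn": "send_rows", "kwargs": {
  "increments": [0, 0, 0, 0, 0, -0.2, 0.6, 0, 0, 0, 0, 0, 0, 0.6]
}}

```text
time: 25.82
position: [0.519, 0.2586, 0.0447]
tool_rot: [0.604, 0.797, -0.0, -0.0]
ft_force: [1.0, 0.0, -1.7]
grip_width: 0.0677
grip_force: 15.0
```

>>> {"fn": "send_rows", "kwargs": {
  "increments": [0, 0, 0, 0, 0, -0.1, 0.6, 0, 0, 0, 0, 0, 0, 0.6]
}}

```text
time: 25.98
position: [0.5192, 0.2586, 0.0441]
tool_rot: [0.604, 0.797, -0.0, -0.0]
ft_force: [-0.2, -0.6, 1.1]
grip_width: 0.0676
grip_force: 15.0
```

>>> {"fn": "send_rows", "kwargs": {
  "increments": [0, 0, 0, 0, 0, -0.1, 0.6, 0, 0, 0, 0, 0, 0, 0.6]
}}

```text
time: 26.15
position: [0.5192, 0.2586, 0.0441]
tool_rot: [0.604, 0.797, 0.0, 0.0]
ft_force: [-2.3, -0.4, 7.1]
grip_width: 0.0679
grip_force: 15.0
```

>>> {"fn": "send_rows", "kwargs": {
  "increments": [0, 0, 0, 0, 0, 0.1, 0.6, 0, 0, 0, 0, 0, 0, 0.85, 0, 0, 0, 0, 0, 0, 0.95, 0, 0, 0, 0, 0, 0, 1, 0, 0, 0, 0, 0, 0, 1, 0, 0, 0, 0, 0, 0, 1, 0, 0, 0, 0, 0, 0.5, 1, 0, 0, 0, 0, 0, 1.5, 1, 0, 0, 0, 0, 0, 3, 1, 0, 0, 0, 0, 0, 4, 1, 0, 0, 0, 0, 0, 4, 1, 0, 0, 0, 0, 0, 4, 1, 0, 0, 0, 0, 0, 3, 1, 0, 0, 0, 0, 0, 2, 1, 0, 0, 0, 0, 0, 0.5, 1, 0, 0, 0, 0, 0, 0, 1, 0, 0, 0, 0, 0, 0, 1]
}}

```text
time: 27.57
position: [0.5183, 0.2584, 0.268]
tool_rot: [0.604, 0.797, -0.001, -0.001]
ft_force: [-0.4, -0.6, -0.1]
grip_width: 0.0869
grip_force: 0.0
```

```bash
python3 co.py 10 0.061
```

```text
[0.51833369 0.25836218 0.26803491] 27.5667 0.08690210651305832 [ 2.69570859e-01  4.24822314e-01  1.50495064e+00 -3.58526449e-05
  1.21375402e+00 -3.38159870e-03]
wrist coaster 2463 ((0.5184231996536255, 0.2614942491054535), 0.05017233267426491)
  z 0.061 (3392, array([0.5199, 0.2621, 0.0603]), array([0.52  , 0.2617, 0.0243]), ((0.5200358033180237, 0.2610401511192322), 0.0348409004509449))
scene coaster 221 ((0.5195762515068054, 0.25630560517311096), 0.047316908836364746)
  z 0.061 (367, array([0.5188, 0.2558, 0.062 ]), array([0.5188, 0.2566, 0.0247]), ((0.5157778859138489, 0.2581632137298584), 0.0373963825404644))
top coaster 186 ((0.522950291633606, 0.2518653869628906), 0.04718220233917236)
  z 0.061 (146, array([0.5229, 0.2432, 0.0609]), array([0.5236, 0.2434, 0.0163]), ((0.5211945176124573, 0.24930140376091003), 0.03170076757669449))
```

View pics/w10.png

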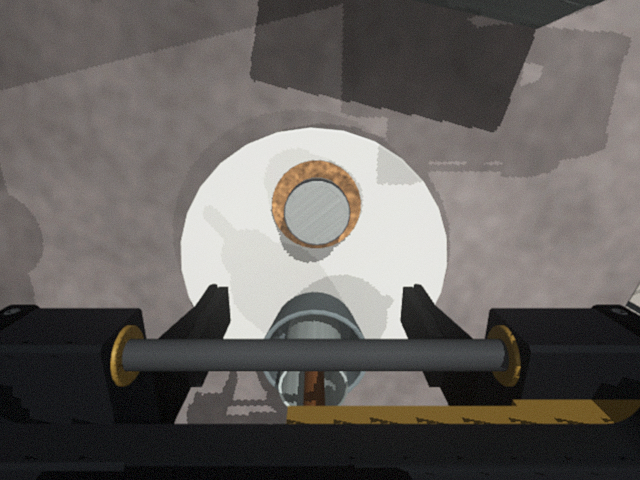

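Large tin lies flat on the coaster, centred to about 1–2 mm (tin at (317,212), coaster ring even around it). Next the small tin.

>>> {"fn": "send_rows", "kwargs": {
  "increments": [0, 0, 0, 0.2, -1.2, 0, 1, 0, 0, 0, 0.4, -2.5, 0, 1, 0, 0, 0, 0.54, -3.4, 0, 1, 0, 0, 0, 0.54, -3.4, 0, 1, 0, 0, 0, 0.54, -3.4, 0, 1, 0, 0, 0, 0.54, -3.4, 0, 1, 0, 0, 0, 0.54, -3.4, 0, 1, 0, 0, 0, 0.54, -3.4, 0, 1, 0, 0, 0, 0.54, -3.4, 0, 1, 0, 0, 0, 0.54, -3.4, 0, 1, 0, 0, 0, 0.54, -3.4, 0, 1, 0, 0, 0, 0.54, -3.4, 0, 1, 0, 0, 0, 0.54, -3.4, 0, 1, 0, 0, 0, 0.54, -3.4, 0, 1, 0, 0, 0, 0.54, -3.4, 0, 1, 0, 0, 0, 0.54, -3.2, 0, 1, 0, 0, 0, 0.5, -2.0, 0, 1, 0, 0, 0, 0, -1.0, 0, 1, 0, 0, 0, 0, 0, 0, 1, 0, 0, 0, 0, 0, 0, 1]
}}

```text
time: 29.38
position: [0.6048, -0.282, 0.2679]
tool_rot: [0.605, 0.796, 0.0, -0.002]
ft_force: [-0.5, 0.8, -0.1]
grip_width: 0.0867
grip_force: 0.0
```

```bash
python3 - <<'E'
from h import *
w=snap('wrist','w11.png')
o=robot.get_obs();print(o['position'],o['time'])
print(band(w,(.605,-.282),.035,.025,.004))
E
```

```text
[ 0.6049795  -0.28107736  0.26830502] 29.4333
(1338, array([ 0.6062, -0.2799,  0.0252]), array([ 0.6063, -0.2801,  0.0165]), ((0.6063199043273926, -0.280627965927124), 0.02382824197411537))
```

>>> {"fn": "send_rows", "kwargs": {
  "increments": [0, 0, 0, 0.05, -0.15, -1, 1, 0, 0, 0, 0, 0, -3, 1, 0, 0, 0, 0, 0, -4, 1, 0, 0, 0, 0, 0, -4, 1, 0, 0, 0, 0, 0, -4, 1, 0, 0, 0, 0, 0, -4, 1, 0, 0, 0, 0, 0, -2, 1, 0, 0, 0, 0, 0, -1.5, 1, 0, 0, 0, 0, 0, -0.8, 1, 0, 0, 0, 0, 0, 0, 1, 0, 0, 0, 0, 0, 0, 1, 0, 0, 0, 0, 0, 0, 1]
}}

```text
time: 30.43
position: [0.6073, -0.284, 0.0275]
tool_rot: [0.604, 0.797, 0.0, 0.001]
ft_force: [0.1, 0.4, -0.1]
grip_width: 0.087
grip_force: 0.0
```

>>> {"fn": "send_rows", "kwargs": {
  "increments": [0, 0, 0, 0, 0, -0.6, 1, 0, 0, 0, 0, 0, -0.5, 1, 0, 0, 0, 0, 0, -0.2, 1, 0, 0, 0, 0, 0, 0, 1, 0, 0, 0, 0, 0, 0, 1]
}}

```text
time: 30.85
position: [0.6062, -0.2839, 0.013]
tool_rot: [0.604, 0.797, 0.0, -0.0]
ft_force: [0.2, -0.7, -1.2]
grip_width: 0.0869
grip_force: 0.0
```

>>> {"fn": "send_rows", "kwargs": {
  "increments": [0, 0, 0, -0.05, 0.1, 0, 1, 0, 0, 0, 0, 0, 0, 0.8, 0, 0, 0, 0, 0, 0, 0.4, 0, 0, 0, 0, 0, 0, 0.4, 0, 0, 0, 0, 0, 0, 0.4, 0, 0, 0, 0, 0, 0, 0.4, 0, 0, 0, 0, 0, 0, 0.4, 0, 0, 0, 0, 0, 0, 0.4, 0, 0, 0, 0, 0, 0, 0.4, 0, 0, 0, 0, 0, 0, 0.4, 0, 0, 0, 0, 0, 0, 0.4, 0, 0, 0, 0, 0, 0, 0.4]
}}

```text
time: 31.85
position: [0.6058, -0.2829, 0.0131]
tool_rot: [0.604, 0.797, -0.0, 0.0]
ft_force: [-0.4, 0.4, 0.0]
grip_width: 0.0457
grip_force: 15.0
```

>>> {"fn": "send_rows", "kwargs": {
  "increments": [0, 0, 0, 0, 0, 0.3, 0.4, 0, 0, 0, 0, 0, 1, 0.4, 0, 0, 0, 0, 0, 2, 0.4, 0, 0, 0, 0, 0, 3, 0.4, 0, 0, 0, 0, 0, 3.5, 0.4, 0, 0, 0, 0, 0, 3.5, 0.4, 0, 0, 0, 0, 0, 3.5, 0.4, 0, 0, 0, 0, 0, 3.5, 0.4, 0, 0, 0, 0, 0, 3, 0.4, 0, 0, 0, 0, 0, 1.5, 0.4, 0, 0, 0, 0, 0, 1, 0.4, 0, 0, 0, 0, 0, 0, 0.4, 0, 0, 0, 0, 0, 0, 0.4]
}}

```text
time: 32.93
position: [0.6054, -0.2826, 0.271]
tool_rot: [0.604, 0.797, -0.0, -0.0]
ft_force: [1.1, 0.5, -0.7]
grip_width: 0.0458
grip_force: 15.0
```

>>> {"fn": "send_rows", "kwargs": {
  "increments": [0, 0, 0, -0.2, 1.2, 0, 0.4, 0, 0, 0, -0.4, 2.5, 0, 0.4, 0, 0, 0, -0.54, 3.35, 0, 0.4, 0, 0, 0, -0.54, 3.35, 0, 0.4, 0, 0, 0, -0.54, 3.35, 0, 0.4, 0, 0, 0, -0.54, 3.35, 0, 0.4, 0, 0, 0, -0.54, 3.35, 0, 0.4, 0, 0, 0, -0.54, 3.35, 0, 0.4, 0, 0, 0, -0.54, 3.35, 0, 0.4, 0, 0, 0, -0.54, 3.35, 0, 0.4, 0, 0, 0, -0.54, 3.35, 0, 0.4, 0, 0, 0, -0.54, 3.35, 0, 0.4, 0, 0, 0, -0.54, 3.35, 0, 0.4, 0, 0, 0, -0.54, 3.35, 0, 0.4, 0, 0, 0, -0.54, 3.35, 0, 0.4, 0, 0, 0, -0.54, 3.35, 0, 0.4, 0, 0, 0, -0.35, 2.4, 0, 0.4, 0, 0, 0, -0.14, 1.15, 0, 0.4, 0, 0, 0, 0, 0, 0, 0.4, 0, 0, 0, 0, 0, 0, 0.4]
}}

```text
time: 34.6
position: [0.5184, 0.2584, 0.2699]
tool_rot: [0.604, 0.797, -0.001, -0.0]
ft_force: [0.2, 0.6, -0.0]
grip_width: 0.0456
grip_force: 15.0
```

>>> {"fn": "send_rows", "kwargs": {
  "increments": [0, 0, 0, 0, 0, -1, 0.4, 0, 0, 0, 0, 0, -2, 0.4, 0, 0, 0, 0, 0, -3, 0.4, 0, 0, 0, 0, 0, -3, 0.4, 0, 0, 0, 0, 0, -3, 0.4, 0, 0, 0, 0, 0, -2, 0.4, 0, 0, 0, 0, 0, -1, 0.4, 0, 0, 0, 0, 0, -0.5, 0.4, 0, 0, 0, 0, 0, 0, 0.4, 0, 0, 0, 0, 0, 0, 0.4, 0, 0, 0, 0, 0, 0, 0.4]
}}

```text
time: 35.52
position: [0.5205, 0.2587, 0.1174]
tool_rot: [0.604, 0.797, 0.001, 0.001]
ft_force: [-0.0, 1.1, -0.5]
grip_width: 0.0455
grip_force: 15.0
```

```bash
python3 co.py 12 0.061 0.128
```

```text
[0.52052431 0.25867307 0.11744827] 35.5167 0.04551065871774321 [ 2.69079312e-01  6.19288475e-01  1.64484481e+00 -5.81151310e-05
  8.74396241e-01 -3.49619524e-03]
wrist coaster 5205 ((0.5177503824234009, 0.2611692249774933), 0.05081450194120407)
  z 0.061 (4994, array([0.5159, 0.2737, 0.0603]), array([0.5216, 0.2564, 0.0288]), ((0.5198764801025391, 0.26079240441322327), 0.03479265049099922))
  z 0.128 (6245, array([0.5189, 0.2679, 0.1295]), array([0.5191, 0.2672, 0.0146]), ((0.5185078382492065, 0.26973965764045715), 0.03215315565466881))
scene coaster 224 ((0.5195955634117126, 0.25619348883628845), 0.046729546040296555)
  z 0.061 (316, array([0.5212, 0.2533, 0.0617]), array([0.5209, 0.2535, 0.0239]), ((0.5180699229240417, 0.25758880376815796), 0.03683831915259361))
  z 0.128 (108, array([0.5211, 0.2494, 0.1292]), array([0.5215, 0.264 , 0.0249]), ((0.5186170339584351, 0.25505995750427246), 0.03285692632198334))
top coaster 123 ((0.5274937152862549, 0.2341480851173401), 0.03926795721054077)
  z 0.061 (27, array([0.5239, 0.2299, 0.0615]), array([0.519 , 0.2623, 0.0343]), ((0.5242981314659119, 0.23236083984375), 0.01760191097855568))
  noneh.py:20: RuntimeWarning: Mean of empty slice.
  q=P[m]; return len(q),q.mean(0).round(4),np.round(circ(q[:,:2]),4),rim(q[:,:2])
  ret = um.true_divide(
h.py:15: RuntimeWarning: Mean of empty slice.
  return least_squares(f,[*xy.mean(0),.03],loss='soft_l1',f_scale=.002).x
```

View pics/w12.png

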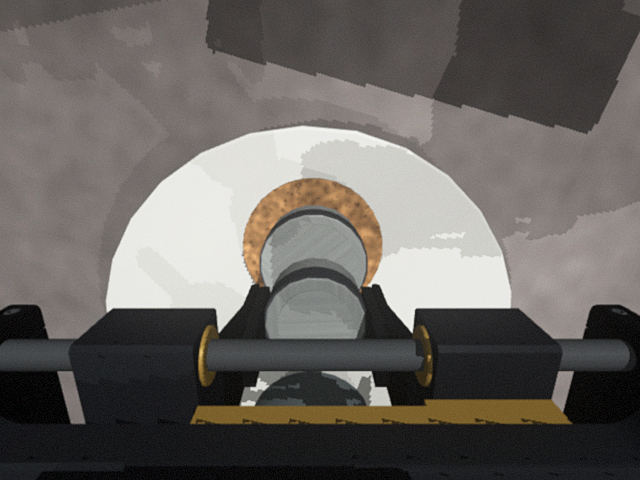

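The small tin is held level and lines up over the large one. Lowering.

>>> {"fn": "send_rows", "kwargs": {
  "increments": [0, 0, 0, 0, 0, -1, 0.4, 0, 0, 0, 0, 0, -1.3, 0.4, 0, 0, 0, 0, 0, -0.8, 0.4, 0, 0, 0, 0, 0, -0.4, 0.4, 0, 0, 0, 0, 0, 0, 0.4, 0, 0, 0, 0, 0, 0, 0.4, 0, 0, 0, 0, 0, 0, 0.4]
}}

```text
time: 36.25
position: [0.5196, 0.2588, 0.0813]
tool_rot: [0.604, 0.797, 0.0, 0.0]
ft_force: [0.3, 1.3, -0.4]
grip_width: 0.0458
grip_force: 15.0
```

>>> {"fn": "send_rows", "kwargs": {
  "increments": [0, 0, 0, 0, 0, -0.1, 0.4, 0, 0, 0, 0, 0, 0, 0.4, 0, 0, 0, 0, 0, 0, 0.4]
}}

```text
time: 36.5
position: [0.5195, 0.2587, 0.0804]
tool_rot: [0.604, 0.797, 0.0, 0.0]
ft_force: [-0.9, -0.2, -0.1]
grip_width: 0.0458
grip_force: 15.0
```

>>> {"fn": "send_rows", "kwargs": {
  "increments": [0, 0, 0, 0, 0, -0.1, 0.4, 0, 0, 0, 0, 0, 0, 0.4]
}}

```text
time: 36.67
position: [0.5193, 0.2586, 0.0791]
tool_rot: [0.604, 0.797, 0.0, 0.0]
ft_force: [0.1, -0.4, -0.4]
grip_width: 0.0459
grip_force: 15.0
```

>>> {"fn": "send_rows", "kwargs": {
  "increments": [0, 0, 0, 0, 0, -0.2, 0.4, 0, 0, 0, 0, 0, -0.1, 0.4, 0, 0, 0, 0, 0, 0, 0.4]
}}

```text
time: 36.92
position: [0.5191, 0.2586, 0.0758]
tool_rot: [0.604, 0.797, -0.0, -0.0]
ft_force: [-0.5, -0.2, -0.1]
grip_width: 0.0455
grip_force: 15.0
```

>>> {"fn": "send_rows", "kwargs": {
  "increments": [0, 0, 0, 0, 0, -0.1, 0.4, 0, 0, 0, 0, 0, 0, 0.4]
}}

```text
time: 37.08
position: [0.5192, 0.2586, 0.0748]
tool_rot: [0.604, 0.797, -0.0, -0.0]
ft_force: [0.0, -0.6, -0.5]
grip_width: 0.0454
grip_force: 15.0
```

>>> {"fn": "send_rows", "kwargs": {
  "increments": [0, 0, 0, 0, 0, -0.1, 0.4, 0, 0, 0, 0, 0, 0, 0.4]
}}

```text
time: 37.25
position: [0.5193, 0.2587, 0.074]
tool_rot: [0.604, 0.797, 0.0, 0.0]
ft_force: [0.0, -0.5, -0.0]
grip_width: 0.0455
grip_force: 15.0
```

>>> {"fn": "send_rows", "kwargs": {
  "increments": [0, 0, 0, 0, 0, -0.1, 0.4, 0, 0, 0, 0, 0, 0, 0.4]
}}

```text
time: 37.42
position: [0.5194, 0.2586, 0.074]
tool_rot: [0.604, 0.797, 0.0, 0.0]
ft_force: [-2.1, -0.6, 4.9]
grip_width: 0.0458
grip_force: 15.0
```

Contact. I'll release and retreat upward.

>>> {"fn": "send_rows", "kwargs": {
  "increments": [0, 0, 0, 0, 0, 0.1, 0.4, 0, 0, 0, 0, 0, 0, 0.6, 0, 0, 0, 0, 0, 0, 0.7, 0, 0, 0, 0, 0, 0, 0.8, 0, 0, 0, 0, 0, 0, 0.8, 0, 0, 0, 0, 0, 0, 0.8, 0, 0, 0, 0, 0, 0.5, 0.8, 0, 0, 0, 0, 0, 1.5, 0.8, 0, 0, 0, 0, 0, 3, 0.8, 0, 0, 0, 0, 0, 4, 0.8, 0, 0, 0, 0, 0, 4, 0.8, 0, 0, 0, 0, 0, 3, 0.8, 0, 0, 0, 0, 0, 2, 0.8, 0, 0, 0, 0, 0, 1, 0.8, 0, 0, 0, 0, 0, 0, 0.8, 0, 0, 0, 0, 0, 0, 0.8]
}}

```text
time: 38.75
position: [0.5188, 0.2585, 0.2636]
tool_rot: [0.604, 0.797, -0.0, -0.0]
ft_force: [-0.1, -0.1, -0.0]
grip_width: 0.0696
grip_force: 0.0
```

```bash
python3 co.py 13 0.061 0.087 2>/dev/null; python3 -c "
import cv2,numpy as np
s=cv2.imread('pics/s13.png');w=cv2.imread('pics/w13.png')
cv2.imwrite('pics/c13.png',np.hstack([cv2.resize(s,(400,300)),cv2.resize(w,(400,300))]))"
```

```text
[0.51881771 0.25846817 0.26362594] 38.75 0.06957690150737797 [ 2.69538179e-01  4.29603031e-01  1.51013774e+00 -6.53917680e-05
  1.20249051e+00 -3.43760156e-03]
wrist coaster 2538 ((0.5190958976745605, 0.2613157629966736), 0.05055409297347069)
  z 0.061 (1529, array([0.5176, 0.2695, 0.0601]), array([0.5207, 0.2591, 0.0305]), ((0.5200582146644592, 0.26117467880249023), 0.03483852371573448))
  z 0.087 (1854, array([0.52  , 0.2615, 0.0862]), array([0.5201, 0.2613, 0.0165]), ((0.5204473733901978, 0.260962575674057), 0.02383357658982277))
scene coaster 225 ((0.5203597545623779, 0.25610360503196716), 0.046974066644907)
  z 0.061 (175, array([0.528 , 0.2477, 0.0616]), array([0.5156, 0.2576, 0.0303]), ((0.5179170370101929, 0.2571183741092682), 0.03591427206993103))
  z 0.087 (186, array([0.5173, 0.2558, 0.088 ]), array([0.517 , 0.256 , 0.0174]), ((0.5145767331123352, 0.2564152479171753), 0.025486739352345467))
top coaster 176 ((0.5229128003120422, 0.2519336938858032), 0.04712531343102455)
  z 0.061 (87, array([0.5239, 0.2399, 0.0608]), array([0.5215, 0.2578, 0.0289]), ((0.5211719274520874, 0.25396305322647095), 0.03249959275126457))
  z 0.087 (62, array([0.5223, 0.2461, 0.0863]), array([0.5204, 0.263 , 0.0212]), ((0.5222909450531006, 0.2522165775299072), 0.021423371508717537))
```

View pics/c13.png

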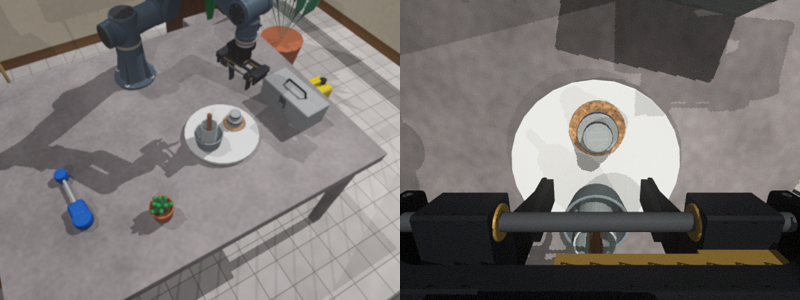

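Everything is in place: brush in the cup in the pot, tins stacked and centred (small tin at (598,137), under 1 mm off), and the bystanders look undisturbed. Handing in.

```bash
python3 -c "
from rig import robot
print(robot.hand_in())"
```

```text
the job is handed in; nothing more can be done
None
```

The job is handed in: the cup stands in the pot with the brush in it, and the two tins are stacked centred on the coaster to about 2 mm, all in the order asked and in about 39 s of robot time.

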